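# Wake and tare the balance

### The arm

A 7-joint arm with a two-finger parallel gripper is mounted at the origin on the work surface. World frame = base frame: x ahead of the robot, y to its left, z up, the work surface at z = 0. Lengths are in m, angles in rad, forces in N, time in s.
With the tool pointing down it reaches from about 0.425 to 0.925 m from the base axis. Payload 6.8 kg.
Tool frame: the origin (TCP) lies on the front face of the gripper's body, between the roots of the fingers; the fingertips stand 73 mm ahead of it and the grasp point (between the pads) lies 54 mm ahead of it; z points along the fingers, y is the line along which they close (so a half turn about z gives the same grasp; the last joint's range is limited). The gripper opens to 85 mm and grips with 20 to 120 N. Pads are 22 mm wide; open, the fingers measure 114 mm over their backs; the gripper's body (76 mm by 85 mm) begins 54 mm behind the grasp point. The pads swing forward as they close: fully open they stand 13 mm farther back than shut.
Start: joints at [-1.236, 0.477, 0.022, 1.555, -0.011, 1.109, -0.083], TCP at [0.289, 0.61, 0.304] pointing down, gripper open.
Joint ranges: [-2.96, 2.96], [-0.34, 2.1], [-1.41, 1.46], [0.24, 2.44], [-1.37, 4.51], [0.17, 1.92], [-2.96, 2.96]. Speed limits (rad/s): [2.39, 2.39, 3.14, 3.14, 3.14, 3.14, 3.14].

### API

Orientations are given as a unit quaternion [w, x, y, z].
In Python, from station import bot, optics gives the robot as it stands.
- The arm moves only by the tool drive_tool, never from a script. Its argument "deltas" is a list of rows, each an object with "gripper": the closure in counts, from 0 (fully open) to 255 (shut); "offset": the shift along the tool's x, y, z in units of 1000 mm (1.0 is 1000 mm), a list of three; "angular": the turn, a rotation vector about the tool's x, y, z in units of 45 degrees (1.0 is 45 degrees), a list of three. In form: [{"gripper": gripper, "offset": [dx, dy, dz], "angular": [rx, ry, rz]}, ...]. A call has 1 to 5 rows; each row is the pose to reach, as a shift and turn from the pose commanded when the call began, along the tool's axes at that moment; what a row does not reach only later rows make up. A row lasts 1/10 s, in which the tool goes at most 50 mm and 8.59 degrees, less where a joint would pass 70% of its speed; a pose out of reach is approached as far as the arm can. A call with a number of a shift or a turn outside -1 to 1 is refused whole. A call with a gripper value outside its range is refused whole. The fingers move at their own pace and stop on an object; "grip_force" is the grip in N (left out, the last holds). Time passes only in rows, so rows that repeat a pose let the fingers close. It gives the time, the measured TCP pose, the force, the opening and the grip force at its end, in the units of the state.
- bot.get_obs(): the state, without advancing time (a new reading comes with each control period).
- optics.read_camera(name): name is "scene" or "top" or "wrist"; returns the picture (384x512x3 uint8, blue, green, red); there is no depth.
- optics.camera_model(name): a dict with "fx", "fy", "cx", "cy" (pixels), "dist" ([k1, k2, p1, p2, k3] as OpenCV has them; the pictures are not rectified), "cam_to_world" (4x4, takes a point from camera to world coordinates). Camera axes: x right, y up, looking along -z (the intrinsics and any distortion apply to the point x, -y, -z); pixel columns grow to the right and rows downward; lengths in m; the calibration is good to about 2 mm. A picture is of the moment at which its call begins: read the wrist's pose just before it. camera_model takes no time and is no camera call; for the wrist camera it gives the pose at the moment of the call.
- bot.hand_in(): hands the job in; it is judged then, once.
The state is a dict: "t": time; "q": joint angles; "joint_vel": joint speeds; "joint_torque": joint torques, N m; "eef_pos": TCP position; "tool_rot": TCP orientation; "contact_force": force on the tool from outside, world axes, zero at the start; "torque": the same for the moment, N m; "gripper_width": opening from 0.0 (shut) to 1.0 (fully open); "grasp_force": force on a finger pad.
Only numpy, scipy, OpenCV 4.12 (cv2) and the standard library are available. Lean on these libraries where they do the work, as an engineer would, in place of code of your own. Each camera call takes 0.05 s, during which the arm holds its last target. There are 200 camera calls.

### The job

Tare the laboratory balance for the beaker on its pan: with the fingertips, press the round power key down lightly, then the long bar-shaped tare key in the same way, and draw the hand back clear. Push each some millimetres down against its spring, gently, without ramming it against its stop, and let it spring back up. Leave the square and the cross-shaped keys alone, and do not lift or move the beaker, the vial, the weight or anything else standing about; nothing is to be picked up.

Things in the scene. Friction and masses are not known exactly. Their poses are not given: they have to be found in the camera images.
- balance: White laboratory balance, 330 (x) by 260 (y) mm, fixed. Origin on the bench under its centre; x from the front (keys) to the rear (pan), z up; turned up to 0.3 rad. Front deck 52 mm high, with four grey keys in a row 125 mm in front of the centre, 58 mm apart along y, in any order; behind them a display bar (64 mm high, 70 to 40 mm in front of the centre), then the rear body, 70 mm high, with the pan.
- pan (a point): Centre of the top of the steel pan (150 mm across), 86 mm above the bench.
- power_top (a point): Centre of the top face of the power key: round, 26 mm across. It stands 14 mm above the deck (66 mm above the bench) when up; the point moves with the key.
- power_key (a joint): How far that key is pressed straight down, m: 0 up, 0.010 at its hard stop; 0.003 is enough to trigger it. A spring pushes it back: about 2 N to start it, 4.5 N at 3 mm, 7 N at 6 mm, 11 N at the stop.
- power_unit: Pale metal collar (2 mm high) around that key, fixed on the deck, and the key it carries; origin on the deck under the key's centre, axes as the balance's.
- tare_top (a point): Centre of the top face of the tare key: a long bar, 20 (x) by 48 (y) mm. It stands 14 mm above the deck (66 mm above the bench) when up; the point moves with the key.
- tare_key (a joint): How far that key is pressed straight down, m: 0 up, 0.010 at its hard stop; 0.003 is enough to trigger it. A spring pushes it back: about 2 N to start it, 4.5 N at 3 mm, 7 N at 6 mm, 11 N at the stop.
- tare_unit: Pale metal collar (2 mm high) around that key, fixed on the deck, and the key it carries; origin on the deck under the key's centre, axes as the balance's.
- print_top (a point): Centre of the top face of a square key, 24 by 24 mm, not to be pressed. It stands 14 mm above the deck (66 mm above the bench) when up; the point moves with the key.
- print_key (a joint): How far that key is pressed straight down, m: 0 up, 0.010 at its hard stop; 0.003 is enough to trigger it. A spring pushes it back: about 2 N to start it, 4.5 N at 3 mm, 7 N at 6 mm, 11 N at the stop.
- print_unit: Pale metal collar (2 mm high) around that key, fixed on the deck, and the key it carries; origin on the deck under the key's centre, axes as the balance's.
- cal_top (a point): Centre of the top face of a cross-shaped (plus sign) key, 28 mm over its arms, not to be pressed. It stands 14 mm above the deck (66 mm above the bench) when up; the point moves with the key.
- cal_key (a joint): How far that key is pressed straight down, m: 0 up, 0.010 at its hard stop; 0.003 is enough to trigger it. A spring pushes it back: about 2 N to start it, 4.5 N at 3 mm, 7 N at 6 mm, 11 N at the stop.
- cal_unit: Pale metal collar (2 mm high) around that key, fixed on the deck, and the key it carries; origin on the deck under the key's centre, axes as the balance's.
- beaker: Empty glass beaker, 68 mm across, 85 mm tall, standing on the pan; origin at the centre of its underside, z up. Loose.
- vial: Small capped amber vial, 24 mm across, 36 mm tall, standing on the front deck at its left end, beside the display; origin at the centre of its underside. Loose.
- weight: Brass calibration weight with a knob, 26 mm across, 38 mm tall, standing on the front deck at its right end, beside the display; origin at the centre of its underside. Loose.
- bottle0: Capped glass bottle, 56 mm across, 105 mm tall, on the bench on the left of the balance (+y); origin at the centre of its underside. Loose.
- bottle1: Capped glass bottle, 56 mm across, 105 mm tall, on the bench on the left of the balance (+y); origin at the centre of its underside. Loose.
- bottle2: Capped glass bottle, 56 mm across, 105 mm tall, on the bench on the left of the balance (+y); origin at the centre of its underside. Loose.
- flask: Conical glass flask, 80 mm across, 108 mm tall, on the bench on the right of the balance (-y); origin at the centre of its underside. Loose.
- spatula: Steel weighing spoon, 160 mm long, lying on the bench on the right of the balance; origin under its middle. Loose.

How it is judged:
By the outcome, as a careful person would: the job done as asked, in the order asked, and still so for the second after the job is handed in, with the robot touching nothing.
It also fails if it takes over 40 s, if anything falls off the work surface, if the arm or the gripper's body presses on something with over 40 N, if the wrist force passes 120 N, or if a joint passes its speed limit or range.

## Working session

There is one attempt and no reset: what is moved stays moved. The work goes in short steps, Python scripts to look and compute and a tool call to move; the robot and the scene stay as the last step left them, time stands still between calls to the robot, and variables do not carry over. Pictures are saved under pics/ and viewed, at most 10 in all, crops included, and the job is handed in when it is done.

Besides the shell and the picture viewer there is one more tool, called after ">>>" as name([rows], argument=value, ...), one row to a line, values as JSON. drive_tool: Moves the arm, as the interface text tells. Its arguments: {"type":"object","properties":{"deltas":{"type":"array"},"grip_force":{"type":"number"}},"required":["deltas"]}

```bash
ls; mkdir -p pics; python3 - <<'E'
from station import bot, optics
import cv2
o=bot.get_obs(); print({k:o[k] for k in('t','eef_pos','tool_rot','contact_force','gripper_width')})
for n in('top','scene'):
    cv2.imwrite(f'pics/{n}0.png',optics.read_camera(n)); m=optics.camera_model(n); print(n,m)
E
```

```text
pics
{'t': 0.0, 'eef_pos': array([0.28905047, 0.60947245, 0.30293411]), 'tool_rot': array([-1.13587182e-04,  2.19602957e-01,  9.75588900e-01, -9.09178058e-04]), 'contact_force': array([0.43645272, 0.2254346 , 0.24228942]), 'gripper_width': 0.999960008124151}
top {'fx': 420.79927212685567, 'fy': 420.79927212685567, 'cx': 254.86815213465425, 'cy': 190.36150851755042, 'dist': array([-0.13578002,  0.        ,  0.        ,  0.        ,  0.        ]), 'cam_to_world': array([[-0.02881991,  0.99045097, -0.13481948,  0.50804816],
       [-0.99912034, -0.03265364, -0.02631124,  0.01530975],
       [-0.03046234,  0.1339426 ,  0.99052079,  0.89117184],
       [ 0.        ,  0.        ,  0.        ,  1.        ]])}
scene {'fx': 419.22278437836417, 'fy': 419.22278437836417, 'cx': 256.1149512058075, 'cy': 189.08661047918608, 'dist': array([-0.0970829,  0.       ,  0.       ,  0.       ,  0.       ]), 'cam_to_world': array([[ 0.28593884, -0.76298183,  0.57973934,  1.10409698],
       [ 0.95824243,  0.22563286, -0.1756737 , -0.10998814],
       [ 0.0032276 ,  0.60576277,  0.79563877,  0.75662674],
       [ 0.        ,  0.        ,  0.        ,  1.        ]])}
```

View pics/top0.png

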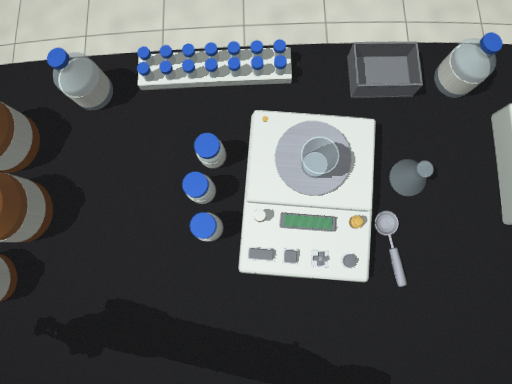

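View pics/scene0.png

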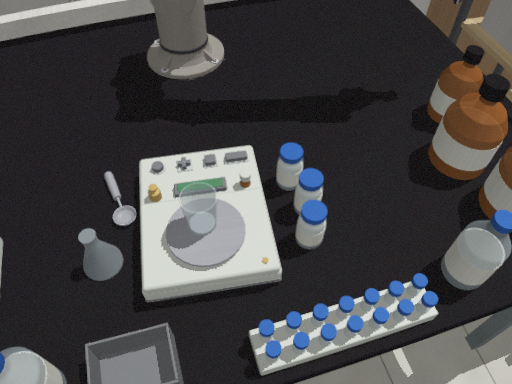

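Top view: the keys run left to right as tare bar (262,254), square (291,256), cross (320,258), round power (350,261). The scene view shows the same row, mirrored: round (157,167), cross (184,163), square (210,160), bar (236,156).

```bash
cat > h.py <<'E'
from station import bot, optics
import cv2, numpy as np
from scipy.spatial.transform import Rotation as R
def ray(m,px,z):
    K=np.array([[m['fx'],0,m['cx']],[0,m['fy'],m['cy']],[0,0,1]])
    u=cv2.undistortPoints(np.array(px,float).reshape(-1,1,2),K,m['dist'])[:,0]
    T=m['cam_to_world']; d=np.c_[u[:,0],-u[:,1],-np.ones(len(u))]@T[:3,:3].T; c=T[:3,3]
    return c+d*((z-c[2])/d[:,2])[:,None]
def blob(im,box,thr):
    x0,y0,x1,y1=box; g=cv2.cvtColor(im,6)[y0:y1,x0:x1]
    n,l,s,c=cv2.connectedComponentsWithStats((g<thr).astype(np.uint8))
    return [(tuple((c[i]+[x0,y0]).round(1)),s[i]) for i in range(1,n) if s[i]>20]
E
python3 - <<'E'
from h import *
for n,box in(('top',(246,243,364,272)),('scene',(147,150,250,174))):
    im=cv2.imread(f'pics/{n}0.png'); b=blob(im,box,130); m=optics.camera_model(n)
    for p,(c,s) in zip(ray(m,[c for c,s in b],.063),b): print(n,c,s,p.round(4))
a=cv2.imread('pics/top0.png')[235:280,236:376]; cv2.imwrite('pics/c.png',cv2.resize(a,None,fx=5,fy=5,interpolation=2))
E
```

```text
Traceback (most recent call last):
  File "h.py", line 12, in blob
    return [(tuple((c[i]+[x0,y0]).round(1)),s[i]) for i in range(1,n) if s[i]>20]
                                                                         ^^^^^^^
ValueError: The truth value of an array with more than one element is ambiguous. Use a.any() or a.all()
```

```bash
sed -i 's/s\[i\])/s[i][4])/; s/if s\[i\]>20/if s[i][4]>20/' h.py
python3 - <<'E'
from h import *
for n,box in(('top',(246,243,364,272)),('scene',(147,150,250,174))):
    im=cv2.imread(f'pics/{n}0.png'); b=blob(im,box,130); m=optics.camera_model(n)
    for p,(c,s) in zip(ray(m,[c for c,s in b],.063),b): print(n,c,s,p.round(4))
a=cv2.imread('pics/top0.png')[235:280,236:376]; cv2.imwrite('pics/c.png',cv2.resize(a,None,fx=5,fy=5,interpolation=2))
E
```

```text
top (np.float64(272.0), np.float64(252.8)) 23 [0.4968 0.0074 0.063 ]
top (np.float64(293.7), np.float64(253.0)) 26 [ 0.495  -0.0349  0.063 ]
scene (np.float64(167.6), np.float64(152.4)) 274 [ 0.4436 -0.1173  0.063 ]
scene (np.float64(208.7), np.float64(162.5)) 53 [ 0.4992 -0.0354  0.063 ]
scene (np.float64(234.8), np.float64(158.7)) 90 [0.5048 0.0222 0.063 ]
scene (np.float64(183.0), np.float64(165.3)) 59 [ 0.4911 -0.091   0.063 ]
scene (np.float64(156.8), np.float64(169.5)) 47 [ 0.4865 -0.148   0.063 ]
```

View pics/c.png

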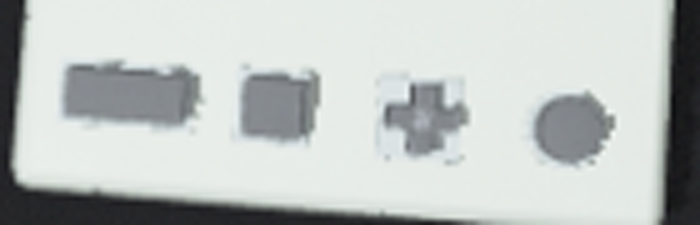

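The enlarged crop shows clean top faces, with the sides and shadows to the right. Centres in crop pixels: tare (123,94), square (273,104), cross (424,118), power (569,129). Next I compute the tool geometry.

```bash
python3 - <<'E'
from h import *
c=np.array([[123,94],[273,104],[424,118],[569,129]])
P=ray(optics.camera_model('top'),(c+.5)/5-.5+[236,235],.066); print(P.round(4))
d=P[0]-P[3]; print(np.linalg.norm(d)/3, 'yaw',np.arctan2(-d[0],d[1]))
o=bot.get_obs(); q=o['tool_rot']; Rt=R.from_quat(q,scalar_first=True); print(Rt.as_matrix().round(3))
yaw=np.arctan2(-d[0],d[1])
for k in(0,np.pi):
    a=yaw+k; T=R.from_matrix(np.c_[[np.cos(a),np.sin(a),0],[np.sin(a),-np.cos(a),0],[0,0,-1]])
    print(k,(Rt.inv()*T).as_rotvec(),'rad', 'q7',o['q'])
tgt=P[3].copy(); tgt[2]=.066+.073+.08
print('offset to above power',Rt.inv().apply(tgt-o['eef_pos']), np.hypot(*P[3][:2]))
E
```

```text
[[ 0.4963  0.0304  0.066 ]
 [ 0.4907 -0.0277  0.066 ]
 [ 0.4833 -0.0862  0.066 ]
 [ 0.477  -0.1425  0.066 ]]
0.058011058649695385 yaw -0.11122055521619709
[[-0.904  0.428 -0.001]
 [ 0.428  0.904 -0.002]
 [-0.    -0.002 -1.   ]]
0 [-2.38903912e-04  2.34120516e-03  2.80999019e+00] rad q7 [-1.23607473  0.47773783  0.02234909  1.55635402 -0.01151995  1.10928086
 -0.08310594]
3.141592653589793 [-1.65104636e-03 -1.68477945e-04 -3.31601516e-01] rad q7 [-1.23607473  0.47773783  0.02234909  1.55635402 -0.01151995  1.10928086
 -0.08310594]
offset to above power [-0.49204986 -0.59884708  0.08504814] 0.49783385461057944
```

>>> drive_tool([
  {"gripper": 255, "offset": [-0.044, -0.023, 0], "angular": [0, 0, -0.08]},
  {"gripper": 255, "offset": [-0.088, -0.047, 0], "angular": [0, 0, -0.17]},
  {"gripper": 255, "offset": [-0.132, -0.07, 0], "angular": [0, 0, -0.25]},
  {"gripper": 255, "offset": [-0.176, -0.094, 0], "angular": [0, 0, -0.34]},
  {"gripper": 255, "offset": [-0.221, -0.117, 0], "angular": [0, 0, -0.422]},
], grip_force=20)

```text
t: 0.6
eef_pos: [0.4391, 0.4081, 0.3036]
tool_rot: [-0.0, 0.054, 0.999, -0.0]
contact_force: [1.2, 0.0, 0.5]
gripper_width: 0.145
grasp_force: 0.0
```

>>> drive_tool([
  {"gripper": 255, "offset": [-0.009, -0.048, 0], "angular": [0, 0, 0]},
  {"gripper": 255, "offset": [-0.018, -0.096, 0], "angular": [0, 0, 0]},
  {"gripper": 255, "offset": [-0.027, -0.144, 0], "angular": [0, 0, 0]},
  {"gripper": 255, "offset": [-0.036, -0.192, 0], "angular": [0, 0, 0]},
  {"gripper": 255, "offset": [-0.045, -0.24, 0], "angular": [0, 0, 0]},
])

```text
t: 1.1
eef_pos: [0.456, 0.1644, 0.3037]
tool_rot: [-0.0, 0.056, 0.998, -0.0]
contact_force: [1.0, -0.7, 0.7]
gripper_width: 0.001
grasp_force: 0.0
```

>>> drive_tool([
  {"gripper": 255, "offset": [-0.009, -0.048, 0], "angular": [0, 0, 0]},
  {"gripper": 255, "offset": [-0.018, -0.096, 0], "angular": [0, 0, 0]},
  {"gripper": 255, "offset": [-0.027, -0.144, 0], "angular": [0, 0, 0]},
  {"gripper": 255, "offset": [-0.036, -0.192, 0], "angular": [0, 0, 0]},
  {"gripper": 255, "offset": [-0.045, -0.24, 0], "angular": [0, 0, 0]},
])

```text
t: 1.6
eef_pos: [0.474, -0.0789, 0.3039]
tool_rot: [0.0, 0.056, 0.998, 0.0]
contact_force: [1.1, 0.1, 0.3]
gripper_width: -0.002
grasp_force: 0.0
```

>>> drive_tool([
  {"gripper": 255, "offset": [-0.005, -0.03, 0], "angular": [0, 0, 0]},
  {"gripper": 255, "offset": [-0.008, -0.06, 0], "angular": [0, 0, 0]},
  {"gripper": 255, "offset": [-0.008, -0.06, 0], "angular": [0, 0, 0]},
])

```text
t: 1.9
eef_pos: [0.4748, -0.142, 0.3038]
tool_rot: [-0.0, 0.059, 0.998, -0.001]
contact_force: [-0.2, -0.7, -0.5]
gripper_width: 0.0
grasp_force: 0.0
```

```bash
python3 - <<'E'
from h import *
o=bot.get_obs(); print(o['t'],o['eef_pos'],o['tool_rot'],o['contact_force'],o['gripper_width'])
m=optics.camera_model('wrist'); im=optics.read_camera('wrist'); cv2.imwrite('pics/w0.png',im)
np.save('w0.npy',m,allow_pickle=True); print(m)
E
```

```text
1.9 [ 0.47483478 -0.14199555  0.30384223] [-9.25035056e-05  5.91298031e-02  9.98249909e-01 -8.81342436e-04] [-0.1534597  -0.67320903 -0.50679492] 8.845480052210695e-05
{'fx': 287.0530423330289, 'fy': 287.0530423330289, 'cx': 255.48263134645413, 'cy': 189.60910343426158, 'dist': array([-0.0241192,  0.       ,  0.       ,  0.       ,  0.       ]), 'cam_to_world': array([[ 0.11828405, -0.94353212, -0.30944469,  0.39450671],
       [ 0.99297797,  0.11179473,  0.03868715, -0.13287931],
       [-0.00190828, -0.31184783,  0.95013014,  0.37369941],
       [ 0.        ,  0.        ,  0.        ,  1.        ]])}
```

View pics/w0.png

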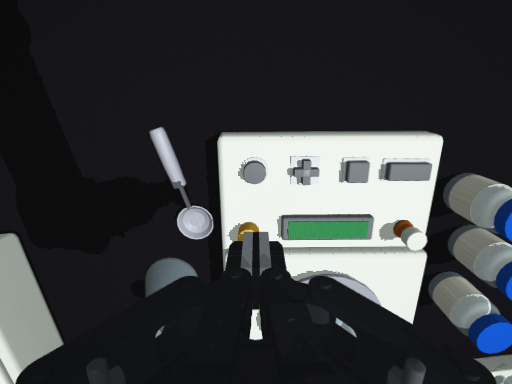

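The wrist view shows the round key (255,172), cross (306,172), square (357,171) and bar (408,171), with the closed fingertips near (257,237). Now I cast these onto z=0.066.

```bash
python3 - <<'E'
from h import *
m=optics.camera_model('wrist'); im=cv2.imread('pics/w0.png')
g=cv2.cvtColor(im,6); 
for thr in(110,140):
  b=[x for x in blob(im,(235,150,438,200),thr)]
  for p,(c,s) in zip(ray(m,[c for c,s in b],.064),b): print(thr,np.array(c),s,p.round(4))
a=im[145:200,230:440]; cv2.imwrite('pics/c2.png',cv2.resize(a,None,fx=3.8,fy=3.8,interpolation=2))
E
```

```text
110 [299.7 166.2] 75 [ 0.4742 -0.0909  0.064 ]
110 [250.5 165.6] 54 [ 0.4672 -0.1448  0.064 ]
110 [350.3 168.1] 120 [ 0.4828 -0.0351  0.064 ]
110 [397.5 167.8] 159 [0.4885 0.0175 0.064 ]
110 [435.7 189.9] 78 [0.5198 0.0625 0.064 ]
140 [303.3 171.3] 404 [ 0.4804 -0.0873  0.064 ]
140 [252.9 171.8] 447 [ 0.4745 -0.143   0.064 ]
140 [354.2 171.3] 578 [ 0.487  -0.0308  0.064 ]
140 [405.3 170.9] 904 [0.4931 0.0264 0.064 ]
140 [435.6 189.4] 86 [0.5191 0.0623 0.064 ]
```

View pics/c2.png

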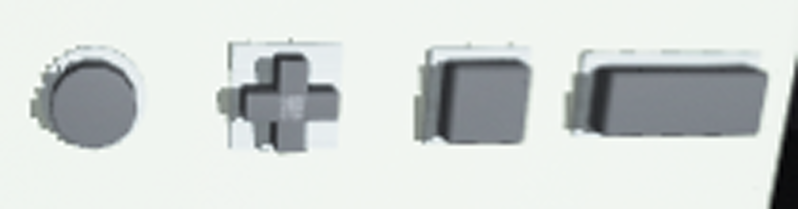

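>>> drive_tool([
  {"gripper": 255, "offset": [-0.001, 0, 0.04], "angular": [0, 0, 0]},
  {"gripper": 255, "offset": [-0.001, 0, 0.08], "angular": [0, 0, 0]},
  {"gripper": 255, "offset": [-0.001, 0, 0.12], "angular": [0, 0, 0]},
  {"gripper": 255, "offset": [-0.001, 0, 0.144], "angular": [0, 0, 0]},
  {"gripper": 255, "offset": [-0.001, 0, 0.144], "angular": [0, 0, 0]},
])

```text
t: 2.45
eef_pos: [0.4747, -0.1356, 0.1569]
tool_rot: [-0.004, 0.055, 0.999, 0.001]
contact_force: [-0.1, 0.2, 0.3]
gripper_width: -0.002
grasp_force: 0.0
```

```bash
python3 - <<'E'
from h import *
o=bot.get_obs(); print(o['eef_pos'],o['contact_force'])
im=optics.read_camera('wrist'); cv2.imwrite('pics/w1.png',im)
E
```

```text
[ 0.47467348 -0.13563819  0.15685353] [-0.08533102  0.23927882  0.25024191]
```

View pics/w1.png

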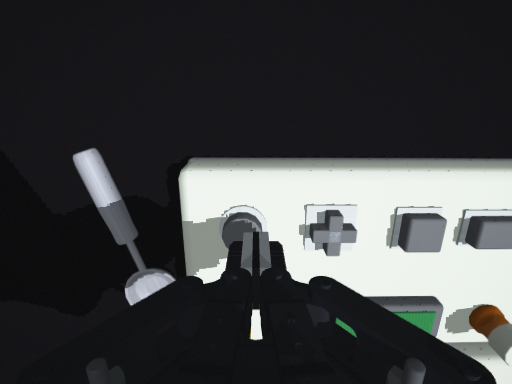

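The round key is at (242,230), and the fingertips at (257,235) sit about 6 mm too far to the right. I'll correct that and descend.

>>> drive_tool([
  {"gripper": 255, "offset": [-0.002, -0.006, 0], "angular": [0, 0, 0]},
  {"gripper": 255, "offset": [-0.002, -0.006, 0.006], "angular": [0, 0, 0]},
  {"gripper": 255, "offset": [-0.002, -0.006, 0.012], "angular": [0, 0, 0]},
  {"gripper": 255, "offset": [-0.002, -0.006, 0.014], "angular": [0, 0, 0]},
  {"gripper": 255, "offset": [-0.002, -0.006, 0.014], "angular": [0, 0, 0]},
])

```text
t: 3.0
eef_pos: [0.4779, -0.1437, 0.1458]
tool_rot: [-0.0, 0.056, 0.998, 0.0]
contact_force: [-0.3, 0.7, -0.2]
gripper_width: 0.003
grasp_force: 0.0
```

>>> drive_tool([
  {"gripper": 255, "offset": [0.001, 0.001, 0.002], "angular": [0, 0, 0]},
  {"gripper": 255, "offset": [0.001, 0.001, 0.004], "angular": [0, 0, 0]},
  {"gripper": 255, "offset": [0.001, 0.001, 0.006], "angular": [0, 0, 0]},
  {"gripper": 255, "offset": [0.001, 0.001, 0.007], "angular": [0, 0, 0]},
  {"gripper": 255, "offset": [0.001, 0.001, 0.007], "angular": [0, 0, 0]},
])

```text
t: 3.5
eef_pos: [0.4771, -0.1427, 0.1388]
tool_rot: [-0.0, 0.056, 0.998, 0.0]
contact_force: [0.4, 0.0, -0.2]
gripper_width: 0.0
grasp_force: 0.0
```

>>> drive_tool([
  {"gripper": 255, "offset": [0, 0, 0.001], "angular": [0, 0, 0]},
  {"gripper": 255, "offset": [0, 0, 0.002], "angular": [0, 0, 0]},
  {"gripper": 255, "offset": [0, 0, 0.003], "angular": [0, 0, 0]},
  {"gripper": 255, "offset": [0, 0, 0.003], "angular": [0, 0, 0]},
])

```text
t: 3.9
eef_pos: [0.4772, -0.1427, 0.1359]
tool_rot: [-0.0, 0.056, 0.998, 0.0]
contact_force: [-1.1, 0.8, 3.4]
gripper_width: 0.001
grasp_force: 2.0
```

>>> drive_tool([
  {"gripper": 255, "offset": [0, 0, 0.001], "angular": [0, 0, 0]},
  {"gripper": 255, "offset": [0, 0, 0.002], "angular": [0, 0, 0]},
  {"gripper": 255, "offset": [0, 0, 0.003], "angular": [0, 0, 0]},
  {"gripper": 255, "offset": [0, 0, 0.0035], "angular": [0, 0, 0]},
  {"gripper": 255, "offset": [0, 0, 0.0035], "angular": [0, 0, 0]},
])

```text
t: 4.4
eef_pos: [0.4772, -0.1427, 0.1325]
tool_rot: [0.0, 0.056, 0.998, 0.0]
contact_force: [-2.0, 0.8, 7.0]
gripper_width: -0.001
grasp_force: 3.5
```

About 7 N means the key is down 5–6 mm, so power is pressed. I'll release it and move over to tare.

>>> drive_tool([
  {"gripper": 255, "offset": [0, 0, -0.006], "angular": [0, 0, 0]},
  {"gripper": 255, "offset": [0, 0, -0.03], "angular": [0, 0, 0]},
  {"gripper": 255, "offset": [0, 0, -0.06], "angular": [0, 0, 0]},
  {"gripper": 255, "offset": [0, 0, -0.06], "angular": [0, 0, 0]},
])

```text
t: 4.8
eef_pos: [0.4791, -0.1434, 0.1955]
tool_rot: [0.003, 0.056, 0.998, -0.0]
contact_force: [0.8, -0.2, 1.0]
gripper_width: 0.004
grasp_force: 0.0
```

>>> drive_tool([
  {"gripper": 255, "offset": [0.001, 0.045, 0], "angular": [0, 0, 0]},
  {"gripper": 255, "offset": [0.001, 0.09, 0], "angular": [0, 0, 0]},
  {"gripper": 255, "offset": [0.001, 0.135, 0], "angular": [0, 0, 0]},
  {"gripper": 255, "offset": [0.001, 0.174, 0], "angular": [0, 0, 0]},
  {"gripper": 255, "offset": [0.001, 0.174, 0], "angular": [0, 0, 0]},
])

```text
t: 5.3
eef_pos: [0.4959, 0.0367, 0.1919]
tool_rot: [0.0, 0.051, 0.999, 0.001]
contact_force: [0.7, 0.3, 0.1]
gripper_width: -0.001
grasp_force: 0.0
```

>>> drive_tool([
  {"gripper": 255, "offset": [0, 0, 0], "angular": [0, 0, 0]},
  {"gripper": 255, "offset": [0, 0, 0], "angular": [0, 0, 0]},
])

```text
t: 5.5
eef_pos: [0.4952, 0.029, 0.192]
tool_rot: [-0.0, 0.056, 0.998, -0.0]
contact_force: [0.7, -0.3, 0.8]
gripper_width: -0.001
grasp_force: 0.0
```

```bash
python3 - <<'E'
from h import *
o=bot.get_obs(); print(o['eef_pos'],o['contact_force'])
im=optics.read_camera('wrist'); cv2.imwrite('pics/w2.png',im)
E
```

```text
[0.49517693 0.02904189 0.19203313] [ 0.74759627 -0.31910478  0.75926802]
```

View pics/w2.png

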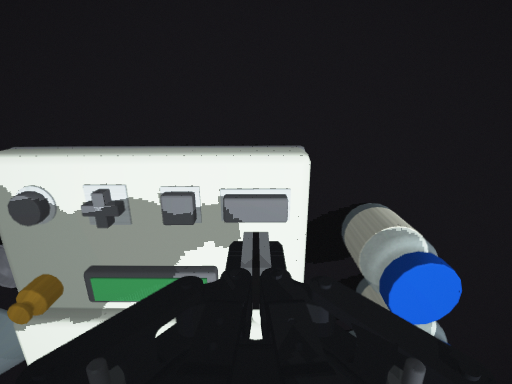

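The tare bar is at (255,208), in line with the fingertips at (257,235). The power key is back up, so I descend.

>>> drive_tool([
  {"gripper": 255, "offset": [0, 0.001, 0.02], "angular": [0, 0, 0]},
  {"gripper": 255, "offset": [0, 0.001, 0.036], "angular": [0, 0, 0]},
  {"gripper": 255, "offset": [0, 0.001, 0.044], "angular": [0, 0, 0]},
  {"gripper": 255, "offset": [0, 0.001, 0.049], "angular": [0, 0, 0]},
  {"gripper": 255, "offset": [0, 0.001, 0.049], "angular": [0, 0, 0]},
])

```text
t: 6.05
eef_pos: [0.4954, 0.0306, 0.1431]
tool_rot: [-0.0, 0.056, 0.998, -0.0]
contact_force: [-0.2, -0.2, -0.1]
gripper_width: 0.0
grasp_force: 0.0
```

>>> drive_tool([
  {"gripper": 255, "offset": [0, 0, 0.002], "angular": [0, 0, 0]},
  {"gripper": 255, "offset": [0, 0, 0.004], "angular": [0, 0, 0]},
  {"gripper": 255, "offset": [0, 0, 0.0055], "angular": [0, 0, 0]},
  {"gripper": 255, "offset": [0, 0, 0.007], "angular": [0, 0, 0]},
  {"gripper": 255, "offset": [0, 0, 0.007], "angular": [0, 0, 0]},
])

```text
t: 6.55
eef_pos: [0.4959, 0.0314, 0.1366]
tool_rot: [0.0, 0.056, 0.998, 0.0]
contact_force: [0.1, -0.5, 3.7]
gripper_width: -0.0
grasp_force: 1.7
```

>>> drive_tool([
  {"gripper": 255, "offset": [0, 0, 0.001], "angular": [0, 0, 0]},
  {"gripper": 255, "offset": [0, 0, 0.002], "angular": [0, 0, 0]},
  {"gripper": 255, "offset": [0, 0, 0.003], "angular": [0, 0, 0]},
  {"gripper": 255, "offset": [0, 0, 0.004], "angular": [0, 0, 0]},
  {"gripper": 255, "offset": [0, 0, 0.004], "angular": [0, 0, 0]},
])

```text
t: 7.05
eef_pos: [0.4959, 0.0314, 0.1326]
tool_rot: [0.0, 0.056, 0.998, 0.0]
contact_force: [-1.3, 0.0, 6.8]
gripper_width: 0.0
grasp_force: 3.5
```

>>> drive_tool([
  {"gripper": 255, "offset": [0, 0, 0], "angular": [0, 0, 0]},
  {"gripper": 255, "offset": [0, 0, -0.012], "angular": [0, 0, 0]},
  {"gripper": 255, "offset": [0, 0, -0.05], "angular": [0, 0, 0]},
  {"gripper": 255, "offset": [0, 0, -0.1], "angular": [0, 0, 0]},
  {"gripper": 255, "offset": [0, 0, -0.14], "angular": [0, 0, 0]},
])

```text
t: 7.55
eef_pos: [0.4953, 0.031, 0.2748]
tool_rot: [0.0, 0.056, 0.998, -0.0]
contact_force: [1.3, -0.7, 0.6]
gripper_width: -0.004
grasp_force: 0.0
```

>>> drive_tool([
  {"gripper": 255, "offset": [0, 0, 0], "angular": [0, 0, 0]},
  {"gripper": 255, "offset": [0, 0, 0], "angular": [0, 0, 0]},
  {"gripper": 255, "offset": [0, 0, 0], "angular": [0, 0, 0]},
])

```text
t: 7.85
eef_pos: [0.4947, 0.0313, 0.2716]
tool_rot: [-0.001, 0.056, 0.998, -0.0]
contact_force: [-0.4, 0.3, 0.2]
gripper_width: 0.004
grasp_force: 0.0
```

```bash
python3 - <<'E'
from h import *
im=np.hstack([optics.read_camera('wrist')[100:,:400],optics.read_camera('scene')[100:,:400]]); cv2.imwrite('pics/w3.png',im)
E
```

```text
(no output)
```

View pics/w3.png

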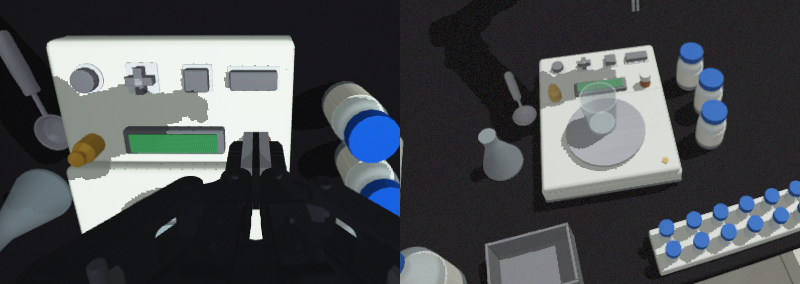

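Both pictures show all four keys up and the vial, weight, beaker, bottles, flask and spoon in their places. The hand is well clear.

```bash
python3 -c "
from station import bot
print(bot.hand_in())"
```

```text
the job is handed in; nothing more can be done
None
```

I pressed the power key and then the tare key about 5–6 mm each (roughly 7 N, short of the stop). Both sprang back up, nothing else looked disturbed in the last pictures, and the job was handed in after about 8 s with the hand clear.

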